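# Close up the tissue-cassette rack

## Task

Make the cassette rack ready for the processor: stand the filler block that takes up the gap in the row of cassettes fully down in that gap, then slide the retaining rod through the eyelets of both end plates, over the cassettes, until its red grip is home against the rack, and let go. Leave the other things on the bench where they are.

Things in the scene. Friction and masses are not known exactly. Their poses are not given: they have to be found in the camera images.
- rack: Steel tissue-cassette rack, fixed, 62 (x) x 126 (y, over the eyelets) x 64 high; origin at the centre of its underside, y along the row. Holds 12 fixed cassettes, 40 wide (x), tops at z 34: 7 pink at y -52..-3, 5 pale blue at y 17..52. End plates, 62 wide, top at z 64, at y -52..-56 and 52..56. Low wires along both sides at x -29 and 29, tops at z 16; else open at the sides
- rack_gap (a point): middle of the gap between pink and pale blue cassettes, on the rack's floor (rack frame 0, 7, 6 mm). The gap is 20 mm long (rack y -3..17). A filler standing in it is wider than the cassettes (they share x = 0 as centre line); its top then comes at rack z 36 and the rod passes just above it
- rack_mid (a point): point midway between the two eyelets on their common axis (rack frame 0, 0, 46 mm); the rod's place is along the rack's y through this point
- eyelet_right (a point): centre of the outer mouth of the black eyelet at the rack's -y end, the end nearer the rod (rack frame 0, -63, 46 mm). Bore 15 mm, flared to 20 mm at the outer mouth; axis along the rack's y
- eyelet_left (a point): the same at the rack's +y end (rack frame 0, 63, 46 mm)
- rod: Retaining rod, 70 g, loose, lying flat on the bench: steel bar 10 mm thick along its +y, with a tapered nose, and a flat red grip 22 wide (x), 10 thick (z). Origin: underside, at the shoulder where grip and bar meet; axis 5 mm above it. Grip at y -50..0, bar 0..136, nose to 146; balance point near y 40. The grip is too wide for the eyelets and stops the rod at home
- rod_grip (a point): centre of the red grip, on the rod's axis (rod frame 0, -25, 5 mm)
- rod_mid (a point): point on the bar's axis 63 mm from the shoulder: lies midway between the eyelets when the rod is home
- rod_tip (a point): end of the rod's nose (rod frame 0, +146, 5 mm)
- filler_yellow: yellow plastic filler block, 50 wide (x) x 11 thick (y) x 30 high, loose, standing on the bench; origin at the centre of its underside; lower long edges rounded to 4 mm
- filler_blue: blue plastic filler block, 50 wide (x) x 17 thick (y) x 30 high, otherwise the same; 40 g
- filler_green: green plastic filler block, 50 wide (x) x 23 thick (y) x 30 high, otherwise the same
- dust_blower: red rubber dust blower standing with its nozzle up, 56 across, 112 high; origin under its centre; a bystander
- immersion_oil: small brown bottle with black cap, 27 across, 62 high; origin under its centre; a bystander
- timer: pale lab timer lying on the bench, 66 x 70 x 18; origin under its centre; a bystander
- lamp_supply: tall beige equipment case behind the rod and rack, fixed, an obstacle for the hand: 260 (x) x 154 (y) x 295 high, origin under its centre; its nearest corner is about 0.58 m ahead of the robot's base, so swing the arm past it drawn in or high

How it is judged:
On the way, in this order (a step that is already met when the one before it is completed fails the run):
1. the blue filler block stands fully down in the gap (horizontal distance between filler_blue and rack_gap below 0.008 m and z of filler_blue in the frame of rack below 0.01 m and angle between filler_blue's own z axis and vertical below 0.2 rad), for 0.2 s.
2. the rod is through both eyelets (distance between rod_mid and rack_mid below 0.012 m and angle between the y axis of rod and the y axis of rack, either way round below 0.09 rad), for 0.2 s.
At the end, for the whole second after the job is handed in: The blue filler stands upright in the gap, its underside within 4 mm of the rack's floor and within 8 mm of the gap's middle; the rod lies through both eyelets, pushed in to within about 12 mm of home (rod_mid within 12 mm of rack_mid, axis within 0.09 rad of the rack's), at rest and released (all of step 1 and all of step 2 and linear speed of each of rod, filler_blue below 0.02 m/s); the robot touches nothing.
It fails at once if a bystander (blower, bottle or timer) is shifted by more than 3 cm (distance of any of dust_blower, immersion_oil, timer from where it was at the start of the episode above 0.03 m).
It fails at once if the yellow or green filler block is shifted by more than 4 cm (distance of any of filler_yellow, filler_green from where it was at the start of the episode above 0.04 m).
It also fails if it takes over 61 s, if anything falls off the work surface, if the arm or the gripper's body presses on something with over 40 N, if the wrist force passes 120 N, or if a joint passes its speed limit or range.

## Robot

A 6-joint arm with a two-finger parallel gripper is mounted at the origin on a cart in front of the work surface, level with it; the furniture and walls round the work are solid. World frame = base frame: x ahead of the robot, y to its left, z up, the work surface at z = 0. Lengths are in m, angles in rad, forces in N, time in s.
With the tool pointing down it reaches from about 0.225 to 0.875 m from the base axis. Payload 3.4 kg.
Tool frame: the origin (TCP) lies on the centre line of the jaws, within the pads' length; the fingertips stand 22 mm ahead of it and the grasp point (between the pads) lies 3 mm ahead of it; z points along the fingers, y is the line along which they close (so a half turn about z gives the same grasp; the last joint's range is limited). The gripper opens to 85 mm and grips with 20 to 120 N. Pads are 22 mm wide; open, the fingers measure 114 mm over their backs; the gripper's body (76 mm by 85 mm) begins 54 mm behind the grasp point. The pads swing forward as they close: fully open they stand 13 mm farther back than shut.
Start: joints at [0.981, 0.276, 1.505, -0, 1.361, -0.121], TCP at [0.26, 0.513, 0.253] pointing down, gripper open.
Joint ranges: [-2.89, 2.89], [-0.75, 2.08], [0.22, 2.7], [-1.18, 4.32], [0.11, 2.71], [-2.7, 2.7]. Speed limits (rad/s): [2.57, 2.57, 3.14, 3.14, 3.14, 3.14].

## Interface

Orientations are given as a unit quaternion [w, x, y, z].
In Python, from rig import manip gives the robot as it stands.
- The arm moves only by the shell command python3 steer.py 'ROWS' [OPENING] [FORCE]. ROWS is rows parted by semicolons, their numbers by spaces, 1 to 5 of them, each of 4 numbers: dx, dy, dz in m, then a turn about the tool's z in rad; each row shifts and turns the commanded pose from where the row before left it, along the tool's axes as they then stand; what a row does not reach is not made up. A row lasts 1/12 s, in which the tool goes at most 0.0417 m and 0.125 rad, less where a joint would pass 70% of its speed; a pose out of reach is approached as far as the arm can. OPENING is the finger opening in m, set as the command begins (- or left out keeps the last). The fingers move at their own pace and stop on an object; FORCE is the grip in N (left out, the last holds). Time passes only in rows, so rows that do not move let the fingers close. It prints the time, the measured TCP pose, the force, the opening and the grip force at its end.
- manip.get_state(): the state, without advancing time (a new reading comes with each control period).
- manip.get_image(name): name is "scene" or "top"; returns a dict with "img" (420x560x3 uint8, red, green, blue), "camera_matrix" (3x3 intrinsics, pixels), "k1" (the pictures are not rectified: a ray, as slopes to the right and down, at radius r is drawn at 1 + k1 r^2 times it, then the intrinsics apply), "T" (4x4, takes a point from camera to world coordinates). Camera axes: x right, y down, z forward; pixel columns grow to the right and rows downward; lengths in m; the calibration is good to about 2 mm. A picture is of the moment at which its call begins. There is no depth.
- manip.sign_off(): hands the job in; it is judged then, once.
The state is a dict: "clock": time; "qpos": joint angles; "qd": joint speeds; "effort": joint torques, N m; "position": TCP position; "ee_rot": TCP orientation; "contact_force": force on the tool from outside, world axes, zero at the start; "moment": the same for the moment, N m; "width": finger opening in m; "gripper_force": force on a finger pad.
Only numpy, scipy, OpenCV 4.12 (cv2) and the standard library are available. Lean on these libraries where they do the work, as an engineer would, in place of code of your own. Each camera call takes 0.05 s, during which the arm holds its last target. There are 200 camera calls.

## Working session

There is one attempt and no reset: what is moved stays moved. The work goes in short steps, Python scripts to look and compute and a shell command to move; the robot and the scene stay as the last step left them, time stands still between calls to the robot, and variables do not carry over. Pictures are saved under pics/ and viewed, at most 11 in all, crops included, and the job is handed in when it is done.

```bash
ls; mkdir -p pics; python3 - <<'E'
from rig import manip
import cv2,numpy as np
for n in ("scene","top"):
    d=manip.get_image(n); cv2.imwrite(f"pics/{n}0.png",d["img"][:,:,::-1]); np.savez(f"{n}0.npz",**d)
    print(n,d["camera_matrix"],d["k1"],d["T"])
print(manip.get_state())
E
```

```text
pics
rig.py
steer.py
scene [[429.61487972   0.         287.50034206]
 [  0.         429.61487972 208.70473448]
 [  0.           0.           1.        ]] 0.02312379288681386 [[-0.72837284 -0.29480113  0.61851864 -0.07232767]
 [-0.68516773  0.31899756 -0.65481733  0.77327311]
 [-0.00426505 -0.90074017 -0.43433738  0.53450349]
 [ 0.          0.          0.          1.        ]]
top [[515.32557392   0.         281.68518653]
 [  0.         515.32557392 207.04517927]
 [  0.           0.           1.        ]] -0.18557742174382724 [[-0.00871115 -0.99409328  0.10817886  0.40222076]
 [-0.99995481  0.0090718   0.00284218  0.05914382]
 [-0.00380677 -0.10814921 -0.99412738  1.29115049]
 [ 0.          0.          0.          1.        ]]
{'clock': 0.1, 'qpos': array([ 9.81019509e-01,  2.76536335e-01,  1.50600227e+00,  3.21499321e-05,
        1.36067852e+00, -1.20965838e-01]), 'qd': array([ 0.00123524, -0.00157335, -0.00205384, -0.00031852,  0.00036688,
        0.00043242]), 'effort': array([ 5.74219193e-04, -4.17703414e+01, -2.46406424e+01, -2.15684636e-04,
        5.76323597e-03,  1.11724952e-05]), 'position': array([0.25954043, 0.51261816, 0.25252525]), 'ee_rot': array([-2.97345276e-04,  2.32267972e-01,  9.72651494e-01, -7.56017671e-04]), 'contact_force': array([-0.35890141, -0.40346063, -0.30553218]), 'moment': array([-0.06357128,  0.00938055,  0.01176002]), 'gripper_force': 0.0, 'width': 0.08560650103954202}
```
View pics/top0.png

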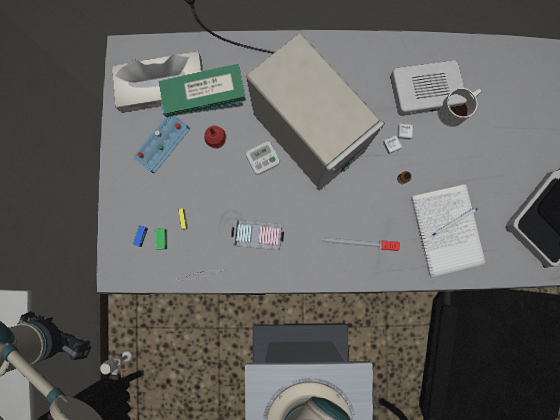

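View pics/scene0.png

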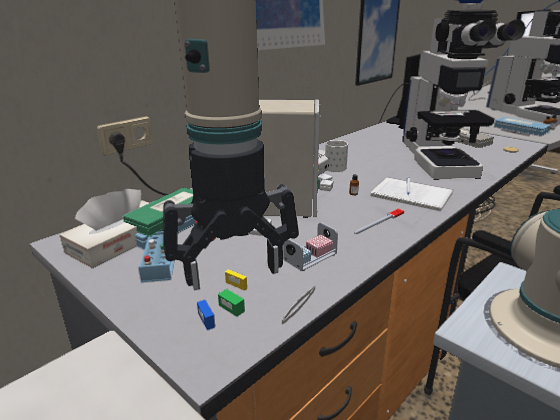

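The top view shows blue at (140,236), green (161,239), yellow (183,218), the rack at (258,234), and the rod from its tip (323,240) to its red grip (390,245). The lamp supply is at (315,110). The scene view shows blue at (206,313) and the rack at (312,248).

```bash
cat > h.py <<'E'
import numpy as np,cv2
from rig import manip
def load(n,i=0): return dict(np.load(f"{n}{i}.npz"))
def grab(n,i):
    d=manip.get_image(n); np.savez(f"{n}{i}.npz",**d); return d
def rays(d,uv):
    uv=np.asarray(uv,float).reshape(-1,1,2)
    p=cv2.undistortPoints(uv,d["camera_matrix"],np.array([float(d["k1"]),0,0,0])).reshape(-1,2)
    r=np.c_[p,np.ones(len(p))]@d["T"][:3,:3].T
    return d["T"][:3,3],r
def onz(d,uv,z):
    o,r=rays(d,uv); return o+r*((z-o[2])/r[:,2])[:,None]
def proj(d,P):
    P=np.asarray(P,float).reshape(-1,3); T=np.linalg.inv(d["T"])
    return cv2.projectPoints(P,cv2.Rodrigues(T[:3,:3])[0],T[:3,3],d["camera_matrix"],np.array([float(d["k1"]),0,0,0]))[0].reshape(-1,2)
E
python3 - <<'E'
from h import *
t=load("top");s=load("scene")
def crop(d,x,y,w,h,k): return cv2.resize(d["img"][y:y+h,x:x+w,::-1],None,fx=k,fy=k,interpolation=cv2.INTER_NEAREST)
a=crop(t,125,205,66,50,6)   # 396x300
b=crop(t,225,212,66,50,6)
c=crop(s,190,265,66,50,6)
e=crop(s,275,220,66,50,6)
cv2.imwrite("pics/c0.png",np.vstack([np.hstack([a,b]),np.hstack([c,e])]))
for n,d in(("top",t),("scene",s)):
    hsv=cv2.cvtColor(d["img"],cv2.COLOR_RGB2HSV)
    for c,lo,hi,roi in(("blue",(108,150,50),(125,255,255),(125,215,40,40) if n=="top" else (190,290,30,45)),):
        x,y,w,h=roi; m=cv2.inRange(hsv,lo,hi)[y:y+h,x:x+w]
        print(n); print(hsv[y:y+h,x:x+w,2][m.any(1)][:, m.any(0)])
E
```

```text
top
[[140 140 140 141 141 148 177 182 184 153 114 122 145 145]
 [139 141 140 140 142 173 193 193 195 188 180 195  97 107]
 [138 139 141 140 133 170 193 191 193 195 200 205  76  61]
 [138 138 139 140 151 179 191 191 193 195 202 136  63  53]
 [137 139 139 140 170 191 190 192 193 196 205  92  52  53]
 [140 140 139 141 173 191 191 192 192 199 169  96  79  73]
 [140 138 140 153 182 190 191 193 195 202 120  61  69  75]
 [141 141 127 156 194 192 190 194 195 206 104  73  60 102]
 [141 140 141 170 192 192 191 193 197 168  90  63  72 138]
 [142 141 154 183 191 191 192 194 201 121  97  65 114 145]
 [140 133 157 196 191 192 193 195 206 116  75  58 113 142]
 [140 136 161 194 190 191 195 198 162  93  65  72 137 144]
 [141 154 184 193 192 192 193 201 142  75  61 113 142 143]
 [134 149 193 191 192 192 196 205 133  70  67 136 143 142]
 [144 171 191 191 191 192 196 161  92  64  71 135 143 143]
 [157 198 191 191 192 192 201 151  79  60 109 139 143 142]
 [148 192 191 191 191 195 200 151  84  64 130 144 142 142]
 [173 193 192 190 192 197 160  85  52  74 133 142 142 142]
 [163 195 190 192 194 201 144  44 
[... 1450 characters left out ...]
175 167 106  93 101  91  90  86  88  88  89  88  89  87  89]
 [173 173 173 171 144 110  97  93  91  90  88  88  89  89  89  87  88]
 [171 170 171 174 167 110  90  92  91  89  88  87  88  88  89  87  84]
 [170 170 169 172 170 138 107  89  91  88  89  89  88  88  88  87  85]
 [172 171 171 172 173 168 125  86  91  88  88  89  87  88  87  87  86]
 [173 173 173 172 172 171 151 106  87  88  88  87  88  89  88  87  87]
 [173 174 172 172 172 176 173 148  83  87  88  87  88  86  88  87  86]
 [172 172 172 173 173 175 177 169 105  84  88  88  87  87  89  87  85]
 [174 173 173 174 173 173 175 173 148  99  86  88  88  86  85  84  87]
 [175 174 173 174 174 173 172 175 169 117  83  85  84  90 110 115 145]]
```

View pics/c0.png

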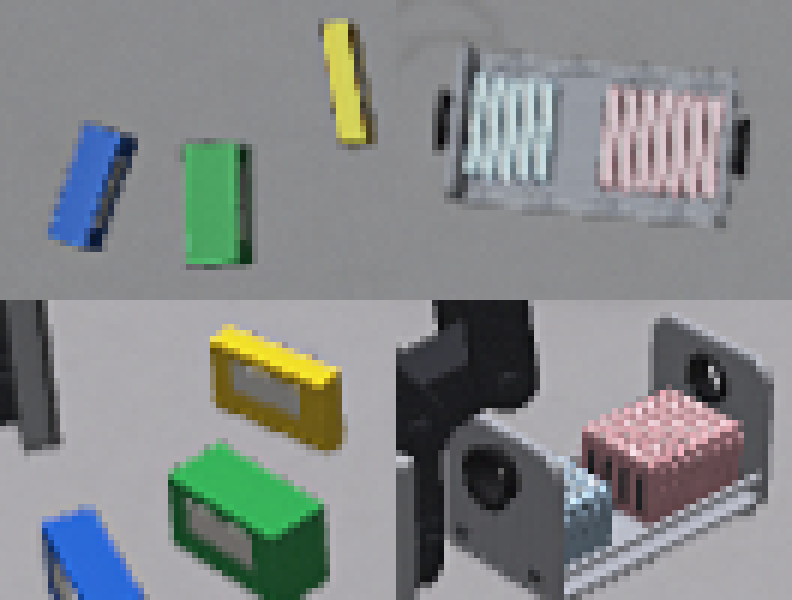

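The crops show the blue top face clearly, brighter than its sides. The pale blue cassettes are at top-view (236–251, 225–242), pink at (258–279, 227–244), and the gap around (254,234). The eyelets are the black blobs at (232,232) and (282,236).

```bash
cat > m.py <<'E'
from h import *
def roimask(d,hsvlo,hsvhi,roi):
    hsv=cv2.cvtColor(d["img"],cv2.COLOR_RGB2HSV); m=cv2.inRange(hsv,hsvlo,hsvhi)
    z=np.zeros_like(m); x,y,w,h=roi; z[y:y+h,x:x+w]=m[y:y+h,x:x+w]
    n,l,st,c=cv2.connectedComponentsWithStats(z); 
    return z if n<2 else z
def stat(d,m,z):
    ys,xs=np.nonzero(m); P=onz(d,np.c_[xs,ys],z)[:,:2]
    # solid pixel-area weighting is uniform: first and second moments
    c=P.mean(0); w,v=np.linalg.eigh(np.cov((P-c).T)); a=np.degrees(np.arctan2(v[1,1],v[0,1]))%180
    return len(xs),(c*1000).round(1),round(a,1),(np.sqrt(12*w)*1000).round(1)
E
python3 - <<'E'
from m import *
t=load("top");s=load("scene")
print("blue t",stat(t,roimask(t,(105,150,150),(125,255,255),(125,215,30,40)),.03))
print("blue s",stat(s,roimask(s,(105,150,165),(125,255,255),(190,290,30,45)),.03))
print("green t",stat(t,roimask(t,(45,120,110),(75,255,255),(150,220,25,35)),.03))
print("pink t",stat(t,roimask(t,(0,25,100),(12,255,255),(255,222,30,28)),.034),stat(t,roimask(t,(165,25,100),(180,255,255),(255,222,30,28)),.034))
print("pale t",stat(t,roimask(t,(80,15,150),(105,255,255),(230,218,27,30)),.034))
print("grip t",stat(t,roimask(t,(0,150,150),(10,255,255),(370,230,40,25)),.01))
print("grip s",stat(s,roimask(s,(0,150,100),(10,255,255),(380,200,30,25)),.01))
print("eyeL",stat(t,roimask(t,(0,0,0),(180,255,60),(227,222,8,18)),.055))
print("eyeR",stat(t,roimask(t,(0,0,0),(180,255,60),(278,226,8,18)),.055))
x,y=318,234
g=cv2.cvtColor(t["img"],cv2.COLOR_RGB2GRAY)
for d in(0,):print(g[236:250,318:405:6])
sc=np.hstack([cv2.resize(t["img"][225:255,315:407,::-1],None,fx=8,fy=8,interpolation=0)])
sb=cv2.resize(s["img"][200:240,345:415,::-1],None,fx=8,fy=8,interpolation=0); sb=cv2.copyMakeBorder(sb,0,0,0,736-560,0)
cv2.imwrite("pics/rod.png",np.vstack([sc,sb]))
E
```

```text
blue t (113, array([471.2, 419.5]), np.float64(161.2), array([15.1, 48.4]))
blue s (149, array([470.4, 419.9]), np.float64(160.9), array([15.8, 49.3]))
green t (173, array([463.8, 365. ]), np.float64(0.2), array([22.1, 49.1]))Traceback (most recent call last):
  File "<stdin>", line 6, in <module>
  File "m.py", line 8, in stat
    ys,xs=np.nonzero(m); P=onz(d,np.c_[xs,ys],z)[:,:2]
                           ~~~^^^^^^^^^^^^^^^^^^
  File "h.py", line 12, in onz
    o,r=rays(d,uv); return o+r*((z-o[2])/r[:,2])[:,None]
        ~~~~^^^^^^
  File "h.py", line 8, in rays
    p=cv2.undistortPoints(uv,d["camera_matrix"],np.array([float(d["k1"]),0,0,0])).reshape(-1,2)
      ~~~~~~~~~~~~~~~~~~~^^^^^^^^^^^^^^^^^^^^^^^^^^^^^^^^^^^^^^^^^^^^^^^^^^^^^^^^
cv2.error: OpenCV(4.12.0) /io/opencv/modules/calib3d/src/undistort.dispatch.cpp:347: error: (-215:Assertion failed) CV_IS_MAT(_src) && CV_IS_MAT(_dst) && (_src->rows == 1 || _src->cols == 1) && (_dst->rows == 1 || _dst->cols == 1) && _src->cols + _src->rows - 1 == _dst->rows + _dst->cols - 1 && (CV_MAT_TYPE(_src->type) == CV_32FC2 || CV_MAT_TYPE(_src->type) == CV_64FC2) && (CV_MAT_TYPE(_dst->type) == CV_32FC2 || CV_MAT_TYPE(_dst->type) == CV_64FC2) in function 'cvUndistortPointsInternal'
```

```bash
python3 - <<'E'
from m import *
t=load("top");s=load("scene")
def dm(d,f,roi):
    a=d["img"].astype(int); m=f(a[...,0],a[...,1],a[...,2]); z=np.zeros_like(m); x,y,w,h=roi; z[y:y+h,x:x+w]=m[y:y+h,x:x+w]; return z
def close(m): return cv2.morphologyEx(m.astype(np.uint8),cv2.MORPH_CLOSE,np.ones((3,3),np.uint8))
pk=lambda r,g,b:r-g>18
pb=lambda r,g,b:(g+b)/2-r>9
print("pink t",stat(t,close(dm(t,pk,(255,222,30,28))),.034))
print("pale t",stat(t,close(dm(t,pb,(230,218,27,30))),.034))
rd=lambda r,g,b:(r-g>70)
print("grip t",stat(t,dm(t,rd,(370,230,40,25)),.01))
print("grip s",stat(s,dm(s,rd,(380,200,30,25)),.01))
dk=lambda r,g,b:r+g+b<200
print("eyeL",stat(t,dm(t,dk,(227,222,8,18)),.055))
print("eyeR",stat(t,dm(t,dk,(278,226,8,18)),.055))
# bar: brighter/bluer than table? print profile
print(t["img"][236:249,324:382:8].astype(int).sum(2)//3)
a=cv2.resize(t["img"][225:255,315:407,::-1],None,fx=8,fy=8,interpolation=0)
b=cv2.resize(s["img"][200:240,345:415,::-1],None,fx=8,fy=8,interpolation=0); b=cv2.copyMakeBorder(b,0,0,0,736-560,0)
cv2.imwrite("pics/rod.png",np.vstack([a,b]))
E
```

```text
pink t (303, array([469.5,  95. ]), np.float64(90.6), array([40.8, 44.7]))
pale t (303, array([477.2, 154.8]), np.float64(172.7), array([38.6, 48.9]))
grip t (143, array([ 443. , -207.3]), np.float64(83.0), array([21.1, 43.3]))
grip s (72, array([ 439. , -206.5]), np.float64(93.7), array([27.3, 46. ]))
eyeL (16, array([478.5, 181.7]), np.float64(177.5), array([ 4.2, 20.7]))
eyeR (19, array([467.1,  62.5]), np.float64(170.7), array([ 5.3, 22.1]))
[[141 141 142 141 140 139 139 137]
 [126 141 141 141 142 140 139 137]
 [133 149 120 140 140 139 139 138]
 [151 155 137 132 141 138 140 137]
 [137 156 158 148 133 137 140 134]
 [118 141 154 158 144 141 126 131]
 [128 113 132 153 154 149 148 135]
 [140 126 130 119 149 156 155 143]
 [140 141 143 124 125 142 156 147]
 [139 139 142 140 129 113 125 151]
 [139 139 140 140 139 132 133 148]
 [141 140 141 140 139 140 140 159]
 [141 140 138 139 139 139 137 142]]
```

View pics/rod.png

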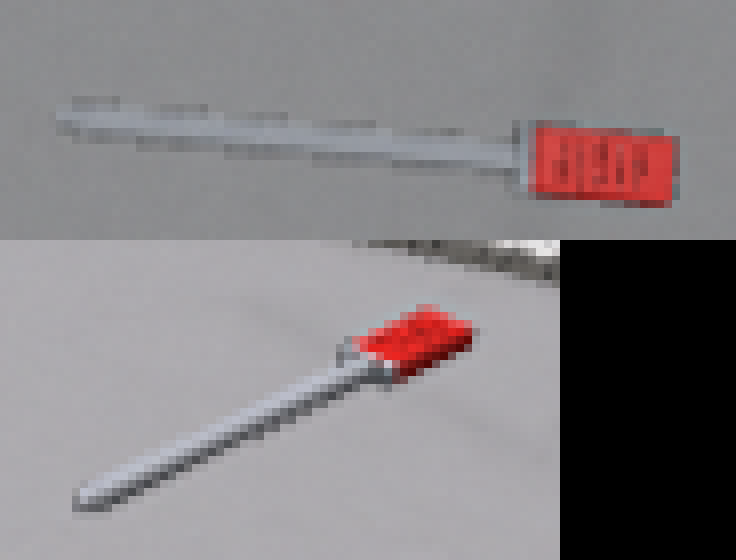

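The close-up shows the rod: tip at top-view (322.5,239.4), bar axis running to the steel collar at (380.5,244.5), and grip end at (399.5,246.5). The blue, rack and grip estimates agree between sources, so I'll move towards blue now.

```bash
cat > go.py <<'E'
import sys,numpy as np
from scipy.spatial.transform import Rotation as R
from rig import manip
s=manip.get_state(); w,x,y,z=s["ee_rot"]; r=R.from_quat([x,y,z,w]); m=r.as_matrix()
t=np.array([float(v) for v in sys.argv[1:4]]); yaw=np.degrees(np.arctan2(m[1,1],m[0,1]))
print("pos",s["position"].round(4),"yaw_y",yaw.round(2),"tilt",(m[:,2]).round(4))
print("delta tool",(m.T@(t-s["position"])).round(4))
if len(sys.argv)>4: 
    d=(yaw-float(sys.argv[4])+90)%180-90; print("turn",np.radians(d).round(4))
print("q",s["qpos"].round(2),"F",s["contact_force"].round(1),"w",s["width"].round(4),"t",s["clock"])
E
python3 steer.py '-0.038 0.002 0 0; -0.038 0.002 0 0; -0.038 0.002 0 0; -0.038 0.002 0 0; -0.038 0.002 0 0' 0.085
python3 steer.py '-0.04 0.002 0 0; 0 0 0 0.12; 0 0 0 0.12; 0 0 0 0.12; 0 0 0 0.12'
python3 steer.py '0 0 0.02 0.12; 0 0 0.02 0.12; 0 0 0.02 0.12; 0 0 0.02 0.12;0 0 0.02 0.12'
python3 steer.py '0 0 0 0.12; 0 0 0 0.12; 0 0 0 0.111; 0 0 0 0;0 0 0 0'
python3 go.py .4708 .4197 .033 -18.95
python3 - <<'E'
from h import *
t=load("top");s=load("scene")
tip=onz(t,[[322.2,239.4]],.006)[0]; b=onz(t,[[399.3,246.5]],.008)[0]; print(tip,b,np.degrees(np.arctan2(*(tip-b)[1::-1])),np.linalg.norm((tip-b)[:2]))
tip=onz(s,[[345+78/8,200+(495-240)/8]],.005)[0];c=onz(s,[[345+370/8,200+(370-240)/8]],.005)[0];print(tip,c,np.degrees(np.arctan2(*(tip-c)[1::-1])),np.linalg.norm(tip-c))
E
```

```text
clock: 0.52
position: [0.435, 0.4351, 0.2529]
ee_rot: [-0.0, 0.232, 0.973, -0.0]
contact_force: [0.6, 1.1, 0.3]
width: 0.0849
gripper_force: 0.0
clock: 0.93
position: [0.4707, 0.4192, 0.2525]
ee_rot: [-0.0, 0.46, 0.888, -0.001]
contact_force: [0.2, -0.6, 0.1]
width: 0.085
gripper_force: 0.0
clock: 1.35
position: [0.4701, 0.4195, 0.152]
ee_rot: [-0.0, 0.701, 0.713, -0.0]
contact_force: [0.2, -0.1, 0.3]
width: 0.0853
gripper_force: 0.0
clock: 1.77
position: [0.4702, 0.4196, 0.1529]
ee_rot: [-0.0, 0.813, 0.583, -0.0]
contact_force: [0.6, 1.3, -0.5]
width: 0.0848
gripper_force: 0.0
pos [0.4702 0.4196 0.1529] yaw_y -18.69 tilt [-7.e-04 -4.e-04 -1.e+00]
delta tool [0.0003 0.0006 0.1199]
turn 0.0046
[ 0.45993067 -0.03757582  0.006     ] [ 0.43957764 -0.2314275   0.008     ] 84.00631339787405 0.19491721084444696
[ 0.46279617 -0.04231194  0.005     ] [ 0.44135907 -0.18261201  0.005     ] 81.31269754692093 0.1419283602661188Traceback (most recent call last):
  File "go.py", line 10, in <module>
    print("q",s["qpos"].round(2),"F",s["contact_force"].round(1),"w",s["width"].round(4),"t",s["clock"])
                                                                     ^^^^^^^^^^^^^^^^
AttributeError: 'float' object has no attribute 'round'
```

```bash
sed -i 's/s\["width"\].round(4)/round(s["width"],4)/' go.py
python3 steer.py '0 0.0005 0.03 0.0045; 0 0 0.03 0; 0 0 0.03 0; 0 0 0.02 0; 0 0 0.01 0'
python3 steer.py '0 0 0 0; 0 0 0 0; 0 0 0 0; 0 0 0 0; 0 0 0 0' 0.03 40
python3 steer.py '0 0 0 0; 0 0 0 0; 0 0 0 0; 0 0 0 0; 0 0 0 0'
python3 - <<'E'
from h import *
a=[]
for n in("top","scene"):
    d=grab(n,1); p=proj(d,[.4708,.4197,.03])[0].astype(int); c=d["img"][max(p[1]-35,0):p[1]+35,p[0]-40:p[0]+40,::-1]
    a.append(cv2.resize(c,(400,350),interpolation=0))
cv2.imwrite("pics/g1.png",np.hstack(a))
E
python3 go.py .4735 .129 .12 -5.5
```

```text
clock: 2.18
position: [0.4692, 0.4184, 0.0302]
ee_rot: [-0.0, 0.814, 0.581, -0.003]
contact_force: [-1.1, -0.6, -0.2]
width: 0.0851
gripper_force: 0.0
clock: 2.6
position: [0.472, 0.4205, 0.0352]
ee_rot: [-0.0, 0.815, 0.58, 0.002]
contact_force: [-0.7, -0.2, 2.4]
width: 0.049
gripper_force: 42.5
clock: 3.02
position: [0.472, 0.4204, 0.0352]
ee_rot: [-0.0, 0.815, 0.58, 0.002]
contact_force: [0.1, 0.2, 6.6]
width: 0.0486
gripper_force: 42.7
pos [0.472  0.4205 0.0352] yaw_y -19.09 tilt [ 0.0032  0.0023 -1.    ]
delta tool [-0.2747  0.0969 -0.0855]
turn -0.2373
q [0.62 0.54 1.67 0.   0.93 0.95] F [0.3 0.1 6.1] w 0.0489 t 3.1167
```

View pics/g1.png

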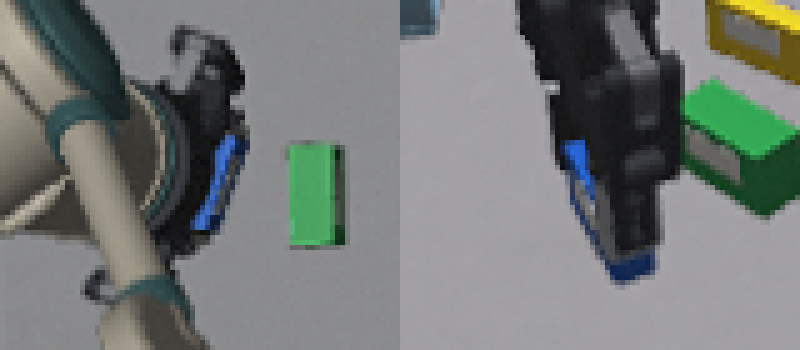

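The block is gripped across its width, with the fingertips about 12 mm above the bench; green was not touched. Next: lift, carry and turn.

```bash

python3 steer.py '0 0 -0.02 0; 0 0 -0.04 0; 0 0 -0.04 0; -0.0343 0.0121 0 0; -0.0343 0.0121 0 0'
python3 steer.py '-0.0343 0.0121 0 0; -0.0343 0.0121 0 0; -0.0343 0.0121 0 0; -0.0343 0.0121 0 0; -0.0343 0.0121 0 0'
python3 steer.py '-0.0343 0.0121 0 0;0 0 0 -0.1187; 0 0 0 -0.1187; 0 0 0 0; 0 0 0 0'
python3 go.py .4735 .129 .12 -5.5
python3 - <<'E'
from h import *
a=[]
for n in("top","scene"):
    d=grab(n,2); p=proj(d,[.4735,.125,.06])[0].astype(int); c=d["img"][p[1]-42:p[1]+42,p[0]-40:p[0]+40,::-1]
    print(p); a.append(cv2.resize(c,(400,420),interpolation=0))
cv2.imwrite("pics/g2.png",np.hstack(a))
E
```

```text
clock: 3.53
position: [0.4733, 0.3486, 0.1368]
ee_rot: [0.0, 0.814, 0.581, 0.004]
contact_force: [0.3, -0.6, -1.1]
width: 0.0489
gripper_force: 42.0
clock: 3.95
position: [0.4718, 0.1634, 0.1336]
ee_rot: [0.0, 0.814, 0.58, 0.0]
contact_force: [0.2, -0.4, -0.4]
width: 0.0492
gripper_force: 42.0
clock: 4.37
position: [0.4725, 0.1285, 0.1335]
ee_rot: [0.0, 0.741, 0.671, 0.0]
contact_force: [0.1, -0.3, -1.2]
width: 0.0492
gripper_force: 42.0
pos [0.4725 0.1285 0.1335] yaw_y -5.7 tilt [ 3.e-04  2.e-04 -1.e+00]
delta tool [0.0006 0.001  0.0135]
turn -0.0034
q [0.12 0.25 1.87 0.   1.02 0.22] F [ 0.1 -0.3 -1.2] w 0.0492 t 4.3667
[255 233]
[309 235]
```

View pics/g2.png

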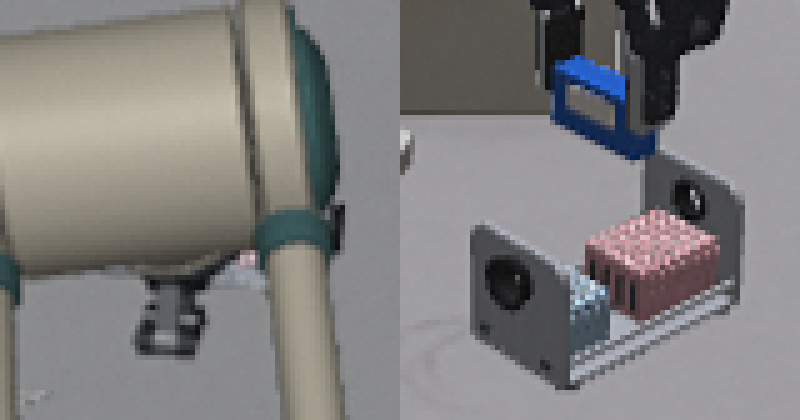

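The scene view shows the block held level above the rack, its near-face bottom corners at (299.4,217.4) and (315.4,224). The pink block's top corners are at (316.4,248), (306,241) and (333,240.6), and the left eyelet is at (290.6,249.4).

```bash
python3 - <<'E'
from h import *
d=load("scene",2); 
def rack(P,o=(.4728,.122),a=84.5):
    a=np.radians(a);u=np.array([np.cos(a),np.sin(a)]);v=np.array([u[1],-u[0]])
    P=np.array(P)/1000; return np.c_[np.array(o)+P[:,:1]*v+P[:,1:2]*u,P[:,2]]
m=rack([[-20,-3,34],[20,-3,34],[-20,-52,34],[0,63,46]])
o=onz(d,[[316.4,248],[306,241],[333,240.6],[290.6,249.4]],.034)
o[3]=onz(d,[[290.6,249.4]],.046)
print((o-m)[:,:2]*1000)
# eyelet blob
g=d["img"].sum(2)<170; z=np.zeros_like(g); z[240:258,283:299]=g[240:258,283:299]; ys,xs=np.nonzero(z); print(len(xs),xs.mean(),ys.mean(), (onz(d,[[xs.mean(),ys.mean()]],.046)-m[3])*1000)
# block bottom near-face corners, z of bottom
b=rack([[25,8.5,98.3],[-25,8.5,98.3]],o=(.4725,.1285),a=84.3)
print((onz(d,[[299.4,217.4],[315.4,224]],.0983)-b)[:,:2]*1000)
# pink mask of the top face (bright)
a=d["img"].astype(int)
E
```

```text
[[ 0.34845077  2.03437299]
 [-1.67693858 -1.90705293]
 [-1.87815837 -0.97571734]
 [-0.9290448  -3.22614721]]
83 290.1566265060241 248.97590361445782 [[ 9.99614076e-01 -3.87546096e+00 -1.38777878e-14]]
[[ 0.26122434 -4.24282248]
 [ 3.31668849 -9.19469629]]
```

```bash

python3 steer.py '0.0014 0.001 0.02 -0.003; 0 0 0.02 0; 0 0 0.013 0; 0 0 0 0; 0 0 0 0'
python3 go.py .4736 .1301 .041 -5.5
python3 - <<'E'
from h import *
d=grab("scene",3); c=d["img"][195:275,265:350,::-1]
cv2.imwrite("pics/g3.png",cv2.resize(c,None,fx=7,fy=7,interpolation=cv2.INTER_CUBIC))
E
```

```text
clock: 4.88
position: [0.4732, 0.1304, 0.0799]
ee_rot: [-0.001, 0.739, 0.673, -0.001]
contact_force: [0.0, 0.4, -1.2]
width: 0.0491
gripper_force: 42.0
pos [0.4732 0.1304 0.0799] yaw_y -5.33 tilt [-1.7e-03 -1.0e-04 -1.0e+00]
delta tool [-0.0003  0.0005  0.0389]
turn 0.0029
q [0.13 0.32 1.93 0.   0.89 0.22] F [ 0.   0.4 -1.2] w 0.0491 t 4.8833
```

View pics/g3.png

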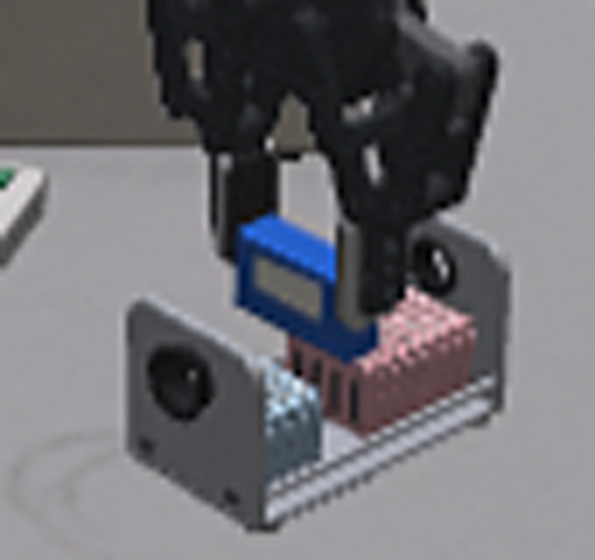

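The block is aligned over the gap within a couple of mm: near-corner bottom at about zoomed (340,362), with the gap floor between pale (322,460) and pink (362,430). I'll lower it while watching the force.

```bash

python3 steer.py '0 0 0.008 0; 0 0 0.005 0; 0 0 0.004 0; 0 0 0 0'
python3 steer.py '0 0 0.003 0; 0 0 0.003 0; 0 0 0 0'
python3 go.py .4736 .1301 .041 -5.5
```

```text
clock: 5.27
position: [0.4731, 0.1299, 0.0626]
ee_rot: [-0.0, 0.739, 0.673, -0.001]
contact_force: [-1.0, 0.0, -0.8]
width: 0.0491
gripper_force: 42.0
clock: 5.52
position: [0.4734, 0.1299, 0.0569]
ee_rot: [-0.0, 0.739, 0.673, -0.0]
contact_force: [0.3, 0.5, -0.9]
width: 0.0492
gripper_force: 42.0
pos [0.4734 0.1299 0.0569] yaw_y -5.34 tilt [-7.e-04 -0.e+00 -1.e+00]
delta tool [0.0002 0.0002 0.0159]
turn 0.0028
q [0.13 0.35 1.96 0.   0.83 0.22] F [ 0.3  0.5 -0.9] w 0.0492 t 5.5167
```

```bash

python3 steer.py '0 0 0.004 0; 0 0 0.004 0; 0 0 0.004 0; 0 0 0 0'
python3 steer.py '0 0 0.003 0; 0 0 0.002 0; 0 0 0 0'
python3 go.py .4736 .1301 .041 -5.5
```

```text
clock: 5.85
position: [0.473, 0.1299, 0.0444]
ee_rot: [-0.0, 0.739, 0.673, -0.001]
contact_force: [0.2, -0.3, 0.3]
width: 0.0489
gripper_force: 42.0
clock: 6.1
position: [0.4738, 0.13, 0.0412]
ee_rot: [0.0, 0.739, 0.673, 0.0]
contact_force: [-1.3, 0.2, 8.9]
width: 0.0488
gripper_force: 42.9
pos [0.4738 0.13   0.0412] yaw_y -5.33 tilt [ 4.e-04  1.e-04 -1.e+00]
delta tool [ 0.0001 -0.0002  0.0002]
turn 0.003
q [0.13 0.37 1.98 0.   0.79 0.22] F [-1.3  0.2  8.9] w 0.0488 t 6.1
```

The block is on the floor (8.9 N upward). Release, lift and check.

```bash

python3 steer.py '0 0 0 0; 0 0 0 0; 0 0 0 0; 0 0 0 0' 0.075
python3 steer.py '0 0 -0.01 0; 0 0 -0.03 0; 0 0 -0.04 0; 0 0 -0.04 0; 0 0 0 0'
python3 go.py .443 -.207 .09 -6.3
python3 - <<'E'
from h import *
t=load("top"); a=t["img"].astype(int).sum(2)/3
pts=[]
for c in range(326,378):
    col=a[234:250,c]; bg=140; w=np.clip(col-146,0,None); 
    if w.sum()>5: pts.append([c,234+(w*np.arange(16)).sum()/w.sum()])
P=onz(t,pts,.0085)[:,:2]
v=cv2.fitLine(P.astype(np.float32),cv2.DIST_HUBER,0,1e-4,1e-4).ravel(); v=v*np.sign(v[1]) if 0 else v
print(len(P),v,np.degrees(np.arctan2(v[1],v[0])))
n=np.array([v[0],v[1]]); n*=np.sign(n[1])
for y in(-.0376,-.207,-.2314): print(y, v[2]+(y-v[3])*n[0]/n[1])
d=grab("scene",4); c=d["img"][205:265,275:345,::-1]
g=cv2.resize(c,None,fx=8,fy=8,interpolation=cv2.INTER_CUBIC); cv2.imwrite("pics/g4.png",g)
E
```

```text
clock: 6.43
position: [0.4737, 0.13, 0.0402]
ee_rot: [-0.0, 0.739, 0.673, -0.0]
contact_force: [-0.9, 0.5, -0.0]
width: 0.075
gripper_force: 0.0
clock: 6.85
position: [0.4786, 0.1307, 0.1673]
ee_rot: [0.004, 0.739, 0.673, 0.006]
contact_force: [1.3, -0.1, -0.1]
width: 0.0751
gripper_force: 0.0
pos [0.4786 0.1307 0.1673] yaw_y -5.33 tilt [ 0.0147  0.002  -0.9999]
delta tool [-0.3398 -0.0052  0.0761]
turn 0.017
q [0.13 0.22 1.82 0.   1.09 0.22] F [ 1.3 -0.1 -0.1] w 0.0751 t 6.85
52 [ 0.10454182  0.9945205   0.45532376 -0.09240443] 83.99923
-0.0376 0.46108466
-0.207 0.44327772
-0.2314 0.44071284
```

View pics/g4.png

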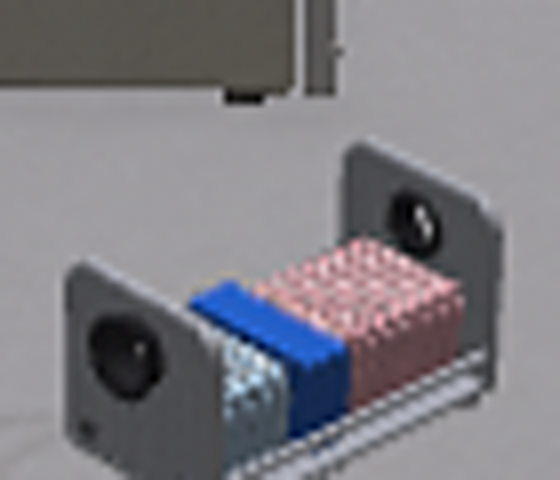

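The picture confirms the blue block is fully down between pale and pink, its top just above the cassettes (zoomed 190–350, 280–370). Now to the rod.

```bash

python3 steer.py '-0.0376 0 0 0; -0.0376 0 0 0; -0.0376 0 0 0; -0.0376 0 0 0; -0.0376 0 0 0'
python3 steer.py '-0.0376 0 0 0; -0.0376 0 0 0; -0.0376 0 0 0; -0.0376 0 0 0; 0 0 0 0.012' 0.04
python3 steer.py '0 0 0.03 0; 0 0 0.03 0; 0 0 0.03 0; 0 0 0 0; 0 0 0 0'
python3 go.py .4433 -.2065 .0235 -6.0
```

```text
clock: 7.32
position: [0.4549, -0.0584, 0.159]
ee_rot: [-0.001, 0.739, 0.674, -0.001]
contact_force: [0.1, 0.4, -0.4]
width: 0.0749
gripper_force: 0.0
clock: 7.73
position: [0.4419, -0.2134, 0.1591]
ee_rot: [0.001, 0.745, 0.667, -0.001]
contact_force: [0.5, -0.2, 0.9]
width: 0.04
gripper_force: 0.0
clock: 8.15
position: [0.4406, -0.2056, 0.0685]
ee_rot: [-0.003, 0.743, 0.669, -0.001]
contact_force: [0.6, 1.1, 0.7]
width: 0.0401
gripper_force: 0.0
pos [ 0.4406 -0.2056  0.0685] yaw_y -6.02 tilt [-0.0049  0.0034 -1.    ]
delta tool [-0.0007  0.0031  0.045 ]
turn -0.0003
q [-0.58  0.33  1.95  0.    0.86 -0.48] F [0.6 1.1 0.7] w 0.0401 t 8.15
```

```bash

python3 steer.py '0 0 0.02 0; 0 0 0 0; 0 0 0 0'
python3 go.py .4433 -.2065 .0235 -6.0
```

```text
clock: 8.4
position: [0.4425, -0.2068, 0.0511]
ee_rot: [0.0, 0.743, 0.669, 0.0]
contact_force: [-0.4, 0.2, 0.1]
width: 0.0398
gripper_force: 0.0
pos [ 0.4425 -0.2068  0.0511] yaw_y -6.0 tilt [ 2.e-04 -0.e+00 -1.e+00]
delta tool [0.0004 0.0008 0.0276]
turn -0.0
q [-0.58  0.36  1.97  0.    0.81 -0.48] F [-0.4  0.2  0.1] w 0.0398 t 8.4
```

```bash

python3 steer.py '0 0.0008 0.015 0; 0 0 0.01 0; 0 0 0 0; 0 0 0 0'
python3 steer.py '0 0 0.0015 0; 0 0 0 0; 0 0 0 0'
python3 steer.py '0 0 0 0; 0 0 0 0; 0 0 0 0; 0 0 0 0' 0.01 90
python3 go.py .4433 -.2065 .0645 -5.5
```

```text
clock: 8.73
position: [0.4436, -0.2073, 0.0264]
ee_rot: [0.001, 0.743, 0.669, 0.0]
contact_force: [0.0, -0.5, 0.4]
width: 0.04
gripper_force: 0.0
clock: 8.98
position: [0.4435, -0.2073, 0.0246]
ee_rot: [0.001, 0.743, 0.669, 0.0]
contact_force: [0.0, -0.3, -1.2]
width: 0.04
gripper_force: 0.0
clock: 9.32
position: [0.4433, -0.2072, 0.0246]
ee_rot: [0.0, 0.743, 0.669, 0.0]
contact_force: [-0.9, -0.3, 6.2]
width: 0.0193
gripper_force: 88.0
pos [ 0.4433 -0.2072  0.0246] yaw_y -6.01 tilt [ 7.e-04 -4.e-04 -1.e+00]
delta tool [ 0.0007  0.     -0.0399]
turn -0.009
q [-0.58  0.4   2.    0.    0.74 -0.47] F [-0.9 -0.3  6.2] w 0.0193 t 9.3167
```

```bash

python3 steer.py '0 0 -0.01 0; 0 0 -0.02 0; 0 0 -0.011 0; 0 0 0 -0.009; 0 0 0 0'
python3 steer.py '0 0 0 0; 0 0 0 0'
python3 go.py .4411 -.2072 .0656 -5.5
python3 - <<'E'
from h import *
s=grab("scene",5); t=grab("top",5)
a=cv2.resize(s["img"][185:265,275:425,::-1],None,fx=5,fy=5,interpolation=cv2.INTER_CUBIC)
b=cv2.resize(t["img"][205:260,225:375,::-1],None,fx=5,fy=5,interpolation=cv2.INTER_CUBIC)
cv2.imwrite("pics/g5.png",np.vstack([a,b])[:600])
E
```

```text
clock: 9.73
position: [0.4433, -0.2072, 0.0651]
ee_rot: [0.001, 0.74, 0.673, 0.0]
contact_force: [0.2, 0.5, -1.2]
width: 0.0188
gripper_force: 88.4
clock: 9.9
position: [0.4423, -0.2067, 0.0639]
ee_rot: [-0.001, 0.74, 0.672, -0.0]
contact_force: [-0.2, 0.9, 0.2]
width: 0.019
gripper_force: 88.4
pos [ 0.4423 -0.2067  0.0639] yaw_y -5.51 tilt [-0.0016  0.0011 -1.    ]
delta tool [-0.0007 -0.0012 -0.0017]
turn -0.0001
q [-0.58  0.34  1.96  0.    0.85 -0.48] F [-0.2  0.9  0.2] w 0.019 t 9.9
```

View pics/g5.png

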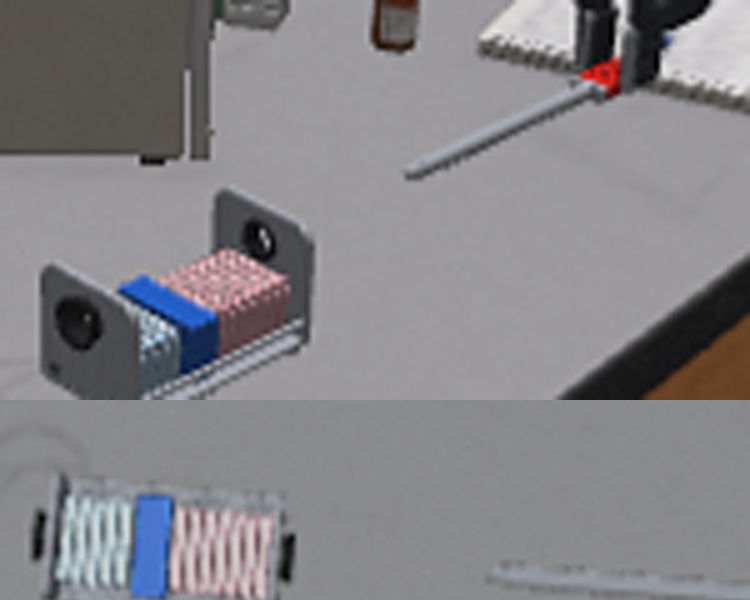

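The scene view shows the rod lifted with tip at (356.2,219.8). The top view shows the bar tip at about (323,239) and the eyelets at (232.5,232) and (282.5,236). Now I'll triangulate the bar line and compare it with the eyelet axis.

```bash
cat > bar.py <<'E'
from h import *
def barline(s,t,sc,tc,srow,trow,show=True):
    """scene/top column ranges + approx row line (c0,r0,c1,r1); returns 3D point+dir"""
    planes=[];o2=[]
    for d,cols,(c0,r0,c1,r1) in((s,sc,srow),(t,tc,trow)):
        g=cv2.GaussianBlur(d["img"],(3,3),0).astype(float).sum(2)/3; pts=[]
        for c in range(*cols):
            r=r0+(c-c0)*(r1-r0)/(c1-c0); k=np.arange(int(round(r))-6,int(round(r))+7); v=g[k,c]
            bg=np.median(np.r_[v[:3],v[-3:]]); w=np.clip(np.abs(v-bg)-4,0,None); w[np.abs(k-r)>5]=0
            if w.sum()>8: pts.append([c,(w*k).sum()/w.sum()])
        o,r=rays(d,pts); n=np.linalg.svd(r/np.linalg.norm(r,axis=1)[:,None])[2][2]
        res=np.abs(r@n).max()*400; planes.append(n);o2.append(o); print(len(pts),"res px",round(res,2))
    u=np.cross(*planes); u/=np.linalg.norm(u); u*=np.sign(u[1])
    A=np.array([*planes,[0,1,0]]); 
    P=lambda y: np.linalg.solve(A,[planes[0]@o2[0],planes[1]@o2[1],y])
    return u,P
E
python3 - <<'E'
from bar import *
s=load("scene",5);t=load("top",5)
u,P=barline(s,t,(358,390),(326,372),(356.2,219.8,393,203.5),(323,239.5,375,244))
print("yaw",np.degrees(np.arctan2(u[1],u[0])),"pitch",np.degrees(np.arcsin(u[2])))
for y in(-.04,-.1,-.17):print(P(y))
o,r1=rays(t,[[322.5,239.2]]);o2,r2=rays(s,[[356,219.9]])
k=np.linalg.lstsq(np.c_[r1[0],-r2[0]],o2-o,rcond=None)[0]; print("tip",o+k[0]*r1[0],o2+k[1]*r2[0])
g=t["img"].astype(int).sum(2)/3
for n,(x,y,w,h) in(("L",(228,221,8,22)),("R",(278,226,9,20))):
    m=np.clip(100-g[y:y+h,x:x+w],0,None); yy,xx=np.mgrid[y:y+h,x:x+w]; c=[(m*xx).sum()/m.sum(),(m*yy).sum()/m.sum()]; print(n,c,onz(t,[c],.055))
E
```

```text
32 res px 0.53
46 res px 0.92
yaw 84.34795156692859 pitch -0.3951744213410329
[ 0.45710029 -0.04        0.04128984]
[ 0.4511622 -0.1        0.0417057]
[ 0.44423444 -0.17        0.04219086]
tip [ 0.45872848 -0.03549736  0.04339401] [ 0.45766147 -0.03619893  0.0433989 ]
L [np.float64(232.60030627871362), np.float64(232.54543134252174)] [[0.47609955 0.1813116  0.055     ]]
R [np.float64(281.90280976508524), np.float64(236.00299401197606)] [[0.46683445 0.06276465 0.055     ]]
```

```bash

python3 steer.py '0 0 -0.001 0; 0.02 0 0 0; 0.025 0 0 0; 0.02 0 0 0; 0 0 0 0'
python3 steer.py '0 0 0 0; 0 0 0 0; 0 0 0 0'
python3 go.py .4478 -.1387 .0665 -5.5
python3 - <<'E'
from bar import *
s=grab("scene",6);t=grab("top",6)
# predicted columns: tip moved 65 mm along axis
p=[proj(d,[[.4637,.028,.045],[.4508,-.106,.045]]) for d in(s,t)]
print(p)
(a,b),(c,d)=p
u,P=barline(s,t,(int(a[0])+3,int(b[0])-6),(int(c[0])+3,int(d[0])-8),(*a,*b),(*c,*d))
print("yaw",np.degrees(np.arctan2(u[1],u[0])),"pitch",np.degrees(np.arcsin(u[2])))
for y in(.02,-.04,-.1):print(P(y), .4728-(.122-y)*.0963)
s=load("scene");t=load("top")
p=[proj(d,[[.4598,-.042,.005],[.4462,-.178,.005]]) for d in(s,t)];(a,b),(c,d)=p
u,P=barline(s,t,(int(a[0])+3,int(b[0])-6),(int(c[0])+3,int(d[0])-8),(*a,*b),(*c,*d))
print("lying pitch",np.degrees(np.arcsin(u[2])))
for y in(-.06,-.15):print(P(y))
E
```

```text
clock: 10.42
position: [0.4481, -0.1392, 0.0653]
ee_rot: [-0.002, 0.74, 0.673, 0.0]
contact_force: [-0.3, 0.2, 0.2]
width: 0.0185
gripper_force: 88.5
clock: 10.67
position: [0.4496, -0.1432, 0.0658]
ee_rot: [0.0, 0.74, 0.672, 0.0]
contact_force: [0.2, -0.9, 0.2]
width: 0.0191
gripper_force: 88.5
pos [ 0.4496 -0.1432  0.0658] yaw_y -5.53 tilt [ 5.e-04 -5.e-04 -1.e+00]
delta tool [ 0.0043 -0.0022 -0.0007]
turn -0.0006
q [-0.46  0.31  1.99 -0.    0.83 -0.36] F [ 0.2 -0.9  0.2] w 0.0191 t 10.6667
[array([[338.42209172, 227.50570605],
       [373.93598149, 211.10663964]]), array([[296.3011554 , 237.38113219],
       [351.60130623, 242.10689853]])]
26 res px 0.12
44 res px 0.86
yaw 84.15477302395824 pitch -0.6185367063108158
[0.4640474 0.02      0.0431029] 0.4629774
[ 0.45790497 -0.04        0.04375404] 0.4571994
[ 0.45176254 -0.1         0.04440518] 0.4514214
24 res px 0.11
44 res px 0.92
lying pitch 0.03475839479917716
[ 0.45688981 -0.06        0.00310926]
[ 0.44736802 -0.15        0.00305436]
```

```bash
python3 - <<'E'
from h import *
t=load("top",6); g=t["img"].astype(int).sum(2)//3
for y in(.015,-.01,-.035,-.06,-.085):
    x=.4728-(.122-y)*.0963
    c,r=proj(t,[x,y,.046])[0]; rr=np.arange(int(r)-5,int(r)+7); print(round(c,1),round(r,2),rr[0],g[rr,int(round(c))])
# plates/eyelet profile
print("R eyelet cols"); print(g[226:247,279:286])
print("L"); print(g[221:243,229:236])
print(proj(t,[[.4671,.0628,.046],[.4785,.1812,.046],[.4671,.0628,.06],[.4785,.1812,.06]]))
E
```

```text
301.7 237.81 232 [138 138 137 145 155 154 138 129 141 140 141 140]
312.0 238.7 233 [139 140 125 135 155 154 135 126 141 140 139 140]
322.4 239.59 234 [139 142 132 144 155 154 129 121 138 138 139 140]
332.7 240.47 235 [140 140 116 129 153 153 126 123 140 140 138 139]
343.0 241.34 236 [139 141 131 140 153 152 117 120 140 141 138 141]
R eyelet cols
[[133 151 142 137 138 139 140]
 [150 155 111 134 139 139 139]
 [159 156  92 121 138 139 138]
 [170 157  94 122 139 140 140]
 [152 153 124 139 142 140 140]
 [140 152 123 118 108 137 139]
 [144 154  78  53  23 132 139]
 [132 141  66  20  31 134 140]
 [141 132  64  23  50 136 142]
 [156 140  73  28  47 136 142]
 [156 130  69  23  64 135 142]
 [155 114  52  21  76 136 140]
 [152 101  39  19  93 137 140]
 [148  87  28  14 107 140 141]
 [152  94  40  12 104 139 141]
 [152 117 107  82 120 139 140]
 [148 124 139 129 140 142 140]
 [149 114 135 141 140 139 141]
 [139  97 134 141 139 138 140]
 [130  97 135 140 138 139 140]
 [130 121 137 140 141 140 139]]
L
[[138 139 140 140 138 139 151]
 [140 139 139 138 140 140 152]
 [140 139 138 139 138 144 152]
 [140 138 138 141 139 141 153]
 [140 139 141 140 141 145 155]
 [140 140 143 123 124 145 158]
 [139 141 134  82  69 128 157]
 [141 142 124  63   9 107 146]
 [140 145 117  56  23 129 137]
 [141 144 101  42  38 144 144]
 [141 145  94  33  57 146 134]
 [141 144  88  27  59 148 124]
 [143 144  86  16  49 146 117]
 [142 145  85  13  63 144 105]
 [142 146  86   2  72 146 100]
 [140 144  83  43 109 150  96]
 [141 142 120 113 144 157  90]
 [141 141 142 142 148 145  84]
 [140 140 138 140 149 138  76]
 [140 140 139 138 151 139  80]
 [140 140 139 140 152 131  76]
 [140 138 139 140 148 120  70]]
[[281.89983122 236.0877058 ]
 [233.01169265 231.77513311]
 [281.8799623  235.78294598]
 [232.44116794 231.42199621]]
```

```bash

python3 steer.py '0 -0.002 -0.001 0; 0 0 0 0; 0 0 0 0; 0 0 0 0'
python3 go.py .4475 -.1432 .0668 -5.6
python3 - <<'E'
from h import *
t=grab("top",7); g=t["img"].astype(int).sum(2)//3
for y in(.015,-.01,-.035,-.06,-.085):
    x=.4728-(.122-y)*.0963
    c,r=proj(t,[x,y,.046])[0]; rr=np.arange(int(r)-5,int(r)+7); print(round(c,1),round(r,2),rr[0],g[rr,int(round(c))])
s=grab("scene",7)
g=s["img"].astype(int).sum(2)//3
for y in(.015,-.01,-.035,-.06,-.085):
    x=.4728-(.122-y)*.0963
    c,r=proj(s,[x,y,.046])[0]; rr=np.arange(int(r)-7,int(r)+9); print(round(c,1),round(r,2),rr[0],g[rr,int(round(c))])
print(g[225:232,330:345])
print(t["img"][234:240,290:300].astype(int).sum(2)//3)
E
```

```text
clock: 11.1
position: [0.4472, -0.1424, 0.0668]
ee_rot: [0.0, 0.74, 0.672, 0.0]
contact_force: [0.2, 0.2, -0.8]
width: 0.0189
gripper_force: 88.5
pos [ 0.4472 -0.1424  0.0668] yaw_y -5.53 tilt [ 2.e-04  0.e+00 -1.e+00]
delta tool [-0.0008  0.0004  0.    ]
turn 0.0013
q [-0.46  0.31  2.    0.    0.84 -0.36] F [ 0.2  0.2 -0.8] w 0.0189 t 11.1
301.7 237.81 232 [138 139 140 138 146 156 154 137 130 142 139 141]
312.0 238.7 233 [140 140 140 132 140 155 154 133 124 140 140 142]
322.4 239.59 234 [139 140 141 132 143 155 153 129 121 140 138 138]
332.7 240.47 235 [140 139 141 126 137 152 153 124 123 140 140 139]
343.0 241.34 236 [138 138 138 139 145 153 153 124 127 141 139 140]
342.1 225.43 218 [157 157 157 157 157 163 175 151 103  63 148 160 158 158 157 158]
349.0 222.24 215 [157 156 157 158 157 170 176 135  84 100 153 160 158 157 157 157]
355.8 219.13 212 [158 157 156 157 159 171 165 119  74  96 152 158 158 157 156 157]
362.3 216.11 209 [156 158 159 158 158 171 170 130  80  98 152 159 158 158 157 158]
368.7 213.16 206 [157 156 157 156 163 173 161 114  68 147 160 158 157 157 158 158]
[[158 158 159 158 157 156 158 159 160 164 173 168 151 123  99]
 [163 159 157 156 156 157 156 157 140 150 136 116 103  79  63]
 [154 170 161 157 156 156 158 158 116  83  73  65  63 103 147]
 [ 93 116 154 171 163 157 157 159 151 148 148 148 148 152 160]
 [ 72  78  94 118 154 171 157 157 158 160 160 160 160 160 159]
 [ 76  74  73  78  92 174 161 159 158 158 157 158 158 158 158]
 [ 77  76  75  75  71 129 148 148 159 158 156 156 158 157 158]]
[[141 140 141 140 140 141 140 139 141 141]
 [141 140 141 139 140 139 141 141 141 125]
 [138 139 139 140 137 139 135 140 148 126]
 [140 140 139 139 139 141 130 143 152 147]
 [141 141 139 138 139 142 113 132 143 149]
 [139 139 140 138 140 141 121 128 126 126]]
```

The bar is now aligned with the eyelet axis within about 0.5 px in both views. Insert.

```bash

python3 steer.py '0.012 0 0 0; 0.012 0 0 0; 0.01 0 0 0; 0 0 0 0'
python3 steer.py '0.008 0 0 0; 0.008 0 0 0; 0.008 0 0 0; 0 0 0 0'
python3 go.py .4537 -.0785 .0668 -5.5
```

```text
clock: 11.53
position: [0.45, -0.1058, 0.0667]
ee_rot: [-0.001, 0.74, 0.673, 0.0]
contact_force: [-0.5, 0.2, -1.2]
width: 0.019
gripper_force: 88.4
clock: 11.87
position: [0.4526, -0.0829, 0.0667]
ee_rot: [-0.0, 0.74, 0.673, 0.0]
contact_force: [0.7, 0.1, -0.9]
width: 0.0189
gripper_force: 88.4
pos [ 0.4526 -0.0829  0.0667] yaw_y -5.44 tilt [-4.e-04  8.e-04 -1.e+00]
delta tool [ 0.0045  0.0007 -0.0001]
turn 0.0011
q [-0.33  0.3   2.01  0.    0.83 -0.24] F [ 0.7  0.1 -0.9] w 0.0189 t 11.8667
```

```bash

python3 steer.py '0.015 0.0005 0 0; 0.02 0 0 0; 0.02 0 0 0; 0.018 0 0 0; 0 0 0 0'
python3 steer.py '0 0 0 0; 0 0 0 0'
python3 go.py .4604 -.0105 .0668 -5.5
python3 - <<'E'
from h import *
s=grab("scene",8); g=s["img"].astype(int).sum(2)//3
for y in(.145,.13,.11,.09):
    x=.4728-(.122-y)*.0963
    c,r=proj(s,[x,y,.046])[0]; rr=np.arange(int(r)-7,int(r)+9); print(round(c,1),round(r,2),rr[0],g[rr,int(round(c))])
cv2.imwrite("pics/g8.png",cv2.resize(s["img"][190:270,270:370,::-1],None,fx=7,fy=7,interpolation=cv2.INTER_CUBIC))
E
```

```text
clock: 12.28
position: [0.4602, -0.0096, 0.0668]
ee_rot: [-0.0, 0.74, 0.673, 0.0]
contact_force: [-1.1, 0.2, -0.4]
width: 0.0188
gripper_force: 88.5
clock: 12.45
position: [0.4604, -0.0122, 0.0668]
ee_rot: [0.0, 0.74, 0.673, -0.0]
contact_force: [0.0, 0.1, -0.2]
width: 0.0188
gripper_force: 88.5
pos [ 0.4604 -0.0122  0.0668] yaw_y -5.47 tilt [ 2.e-04 -5.e-04 -1.e+00]
delta tool [ 0.0017 -0.0002  0.    ]
turn 0.0005
q [-0.18  0.3   2.01 -0.    0.83 -0.08] F [ 0.   0.1 -0.2] w 0.0188 t 12.45
302.6 243.65 236 [158 159 159 160 124 169 178 144 101  70  76 173 175 179 161 108]
307.5 241.4 234 [160 159 159 160 164 175 166 127  84  85 110 112 113 121  58  95]
313.9 238.46 231 [161 159 159 159 160 173 172 133  87  99 170 179 164 210 195 136]
320.1 235.6 228 [ 76  74  76  74  67 168 181 144  95  62 121 171 152 175 139 166]
```

View pics/g8.png

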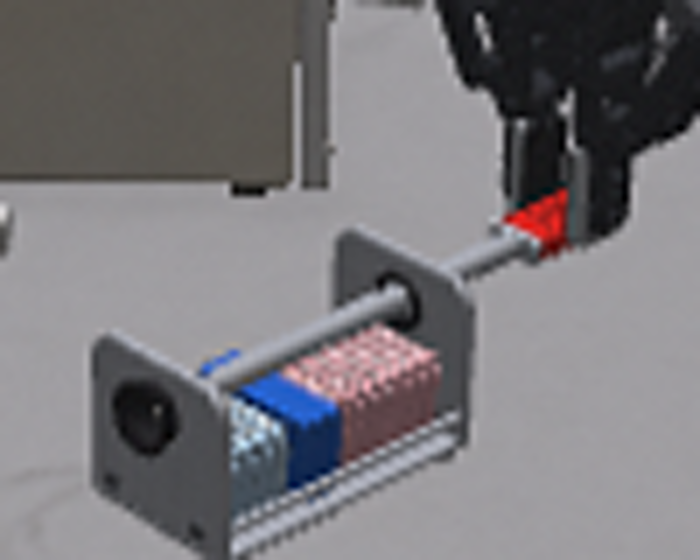

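The rod is through the right eyelet, above filler and cassettes, and the bar axis matches the model. Continue into the left eyelet.

```bash

python3 steer.py '0.008 0 0 0; 0.008 0 0 0; 0.006 0 0 0; 0 0 0 0'
python3 steer.py '0.008 0 0 0; 0.008 0 0 0; 0 0 0 0'
python3 go.py .4644 .0344 .0668 -5.5
```

```text
clock: 12.83
position: [0.4624, 0.0111, 0.0668]
ee_rot: [-0.0, 0.74, 0.673, 0.0]
contact_force: [0.6, 0.7, -1.3]
width: 0.0192
gripper_force: 88.5
clock: 13.08
position: [0.464, 0.0273, 0.0668]
ee_rot: [-0.0, 0.74, 0.673, 0.0]
contact_force: [-0.4, -0.7, -0.4]
width: 0.0187
gripper_force: 88.5
pos [0.464  0.0273 0.0668] yaw_y -5.45 tilt [ 1.e-04  7.e-04 -1.e+00]
delta tool [ 0.0071 -0.0003  0.    ]
turn 0.0008
q [-0.09  0.3   2.    0.    0.83  0.  ] F [-0.4 -0.7 -0.4] w 0.0187 t 13.0833
```

```bash

python3 steer.py '0.003 0 0 0; 0.002 0 0 0; 0.001 0 0 0; 0 0 0 0'
python3 steer.py '0.0015 0 0 0; 0.0015 0 0 0; 0 0 0 0'
python3 go.py .4644 .0344 .0668 -5.5
```

```text
clock: 13.42
position: [0.4645, 0.0321, 0.0668]
ee_rot: [-0.0, 0.74, 0.672, 0.0]
contact_force: [-0.7, 0.5, -0.9]
width: 0.019
gripper_force: 88.5
clock: 13.67
position: [0.4647, 0.0335, 0.0668]
ee_rot: [0.001, 0.74, 0.673, -0.001]
contact_force: [-1.2, -6.2, -0.1]
width: 0.0189
gripper_force: 88.5
pos [0.4647 0.0335 0.0668] yaw_y -5.41 tilt [-4.0e-04 -3.1e-03 -1.0e+00]
delta tool [ 0.0009 -0.0004  0.    ]
turn 0.0016
q [-0.08  0.31  2.   -0.    0.83  0.02] F [-1.2 -6.2 -0.1] w 0.0189 t 13.6667
```

Home contact is felt (6 N). Lower 2 mm so the rod rests in the bores, release and rise.

```bash

python3 steer.py '0 0 0.001 0; 0 0 0.001 0; 0 0 0 0'
python3 steer.py '0 0 0 0; 0 0 0 0; 0 0 0 0; 0 0 0 0' 0.06
python3 steer.py '0 0 -0.01 0; 0 0 -0.03 0; 0 0 -0.03 0; 0 0 -0.03 0; -0.03 0 0 0'
python3 steer.py '-0.03 0 0 0; -0.03 0 0 0; 0 0 0 0; 0 0 0 0'
python3 - <<'E'
from h import *
s=grab("scene",9);t=grab("top",9)
a=cv2.resize(s["img"][200:260,270:350,::-1],None,fx=7,fy=7,interpolation=cv2.INTER_CUBIC)
b=cv2.resize(t["img"][215:255,220:300,::-1],None,fx=7,fy=7,interpolation=cv2.INTER_CUBIC)[:180]
cv2.imwrite("pics/g9.png",np.vstack([a,b]))
E
```

```text
clock: 13.92
position: [0.4648, 0.0334, 0.0648]
ee_rot: [0.001, 0.74, 0.673, -0.001]
contact_force: [-0.7, -4.6, -0.5]
width: 0.0188
gripper_force: 88.5
clock: 14.25
position: [0.4649, 0.0352, 0.0649]
ee_rot: [-0.0, 0.74, 0.672, 0.0]
contact_force: [-0.2, -0.2, 0.6]
width: 0.06
gripper_force: 0.0
clock: 14.67
position: [0.4661, 0.0079, 0.1703]
ee_rot: [0.003, 0.739, 0.674, 0.005]
contact_force: [1.9, -0.8, 0.1]
width: 0.0598
gripper_force: 0.0
clock: 15.0
position: [0.4562, -0.0555, 0.1649]
ee_rot: [-0.0, 0.741, 0.671, 0.0]
contact_force: [-0.8, 1.0, -0.1]
width: 0.0597
gripper_force: 0.0
```

View pics/g9.png

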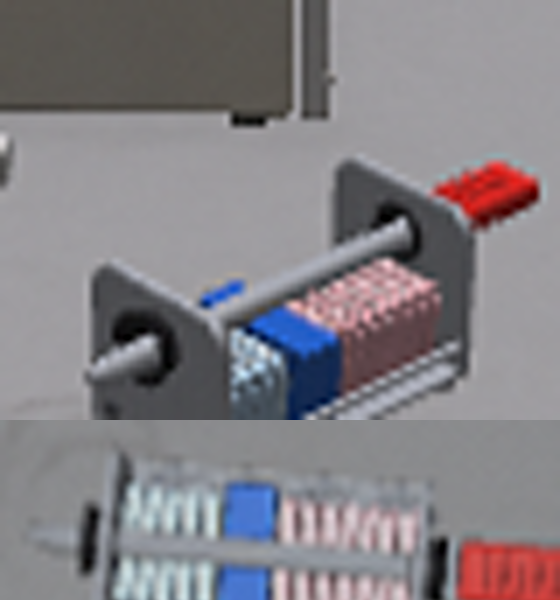

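The rod is through both eyelets, with the nose out on the left and the grip home on the right. The filler is seated and the hand is clear, so I'll hand it in.

```bash
python3 -c "
from rig import manip
print(manip.sign_off())"
```

```text
the job is handed in; nothing more can be done
None
```

The job is handed in: the blue filler stands fully down in the gap, the rod is through both eyelets with its grip home and released, and I saw no sign of the other things being moved; the run took about 15 s of the 61 s, and no verdict was printed at hand-in.

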